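# Try the stay of the wide locker's lift-up door

### The job

The stay on the wider of the two slant-front lockers has just been fitted and wants trying. Raise that locker's lift-up door until the stay catches, let go so that the door stands open by itself, then press the stay's release pad so that the door sinks fully shut. Leave the narrow locker's door shut.

Things in the scene. Friction and masses are not known exactly. Their poses are not given: they have to be found in the camera images.
- wide_door (a joint): Lift-up door of the wide locker, hinged at its upper far edge; rad. 0 = shut (27 deg from level, low edge nearest the robot), grows as it is raised, end stop 0.92. Raised past about 0.84 the stay snaps in; let go, it then stands by itself at about 0.8. Damped, 0.4 kg: 3 to 6 N at the handle to lift (more if fast); unlocked and let go it sinks shut in about 1 to 2 s.
- wide_handle (a point): Middle of the steel bar handle on the wide locker's door (wood locker, 220 mm wide, 162 high, fixed). Bar 10 mm thick, 60 long; its centre is 40 mm off the door's face and 30 mm from the free edge, 140 mm above the bench when shut. Axes turn with the door: x along it from free edge to hinge, y along the bar, z out of its face. The hinge line is at x = +125, z = -52 mm from here.
- wide_pad (a point): Top centre of the stay's release pad: steel plate 30x30x8 mm on a lever at the wide locker's right side, 50 mm out from it, 35 mm before its front, 110 mm above the bench; x to the locker's back, z up. Press it straight down: 3 to 5 N, unlocked 11 mm down, stop at 25 mm (and swings 6 mm to the front); it springs back. Hold it down 0.5 s so the door starts to sink. The open door is 245 mm high.
- narrow_door (a joint): Lift-up door of the narrow locker (130 mm wide, otherwise like the wide one), rad, 0 = shut. A bystander, to be left shut. Either locker may stand on the left or the right of the other.

How it is judged (in metres and radians):
On the way:
1. the wide locker's door stands open on its stay, at rest and not touched by the robot (value of joint wide_door above 0.7 rad and velocity of joint wide_door between -0.05 and 0.05 rad/s and contact force between wide_door and the fingers below 0.1 N and contact force between wide_door and the arm below 0.1 N), for 0.4 s.
At the end, for the whole second after the job is handed in: After having stood open on its stay (joint above 0.7 rad) at rest and untouched for 0.4 s, the wide locker's door is shut again (within 0.06 rad) and at rest, and the narrow locker's door is shut too (within 0.06 rad) (value of joint each of wide_door, narrow_door below 0.06 rad and velocity of joint wide_door between -0.05 and 0.05 rad/s).
It fails at once if the narrow locker's door was raised (value of joint narrow_door above 0.15 rad).
It also fails if it takes over 45 s, if anything falls off the work surface, if the arm or the gripper's body presses on something with over 40 N, if the wrist force passes 120 N, or if a joint passes its speed limit or range.

### The arm

A 6-joint arm with a two-finger parallel gripper is mounted at the origin on a cart in front of the work surface, level with it; the furniture and walls round the work are solid. World frame = base frame: x ahead of the robot, y to its left, z up, the work surface at z = 0. Lengths are in mm, angles in rad, forces in N, time in s.
With the tool pointing down it reaches from about 325 to 875 mm from the base axis. Payload 4.4 kg.
Tool frame: the origin (TCP) lies on the centre line of the jaws, within the pads' length; the fingertips stand ahead of it and the grasp point (between the pads) lies 6 mm ahead of it (ctrl.tcp_to_tips is the z of the fingertips in the tool frame, in mm); z points along the fingers, y is the line along which they close (so a half turn about z gives the same grasp; the last joint's range is limited). The gripper opens to 85 mm and grips with 20 to 120 N. Pads are 22 mm wide; open, the fingers measure 114 mm over their backs; the gripper's body (76 mm by 85 mm) begins 54 mm behind the grasp point. The pads swing forward as they close: fully open they stand 13 mm farther back than shut.
Start: joints at [1.067, 0.207, 1.542, -0, 1.393, -0.15], TCP at [199.227, 539.385, 256.282] pointing down, gripper open.
Joint ranges: [-2.73, 2.73], [-0.86, 2.22], [0.23, 2.46], [-1.11, 4.25], [0.08, 2.63], [-2.82, 2.82]. Speed limits (rad/s): [2.79, 2.79, 3.14, 3.14, 3.14, 3.14].

### API

Orientations are given as a 3x3 rotation matrix whose columns are the frame's x, y, z axes.
In Python, from plant import ctrl, sensors, optics gives the robot as it stands. Calls block until the motion is done:
- ctrl.move_ptp(position, orientation): joint-space move of the TCP to a pose.
- ctrl.move_l(position, rot=None, vel=150, threshold=None): straight line of the TCP; rot=None keeps the orientation; vel is the mean speed in mm/s. With threshold (N) it stops when the force on the tool has changed by that much, and returns True; else False.
- ctrl.set_joints(angles): joint-space move.
- ctrl.gripper_to(opening, force=None): finger opening in mm; force is the grip in N (None keeps the last); returns when the fingers have stopped.
- ctrl.hold(seconds).
- ctrl.solve_ik(position, orientation): joint angles nearest the present ones, or None.
- sensors.read_state(): the state.
- optics.grab_frame(name): name is "scene" or "top" or "wrist"; returns (picture, depth): 420x560x3 uint8, red, green, blue; 420x560 float32, mm along the optical axis (not along the pixel's ray), 0 where there is no reading.
- optics.camera_params(name): a dict with "mtx" (3x3 intrinsics, pixels), "k1" (the pictures are not rectified: a ray, as slopes to the right and down, at radius r is drawn at 1 + k1 r^2 times it, then the intrinsics apply), "R" (3x3) and "t" (3): a world point X has camera coordinates R X + t; the wrist camera has in their place "T_tool_cam" (4x4, takes a point from camera to tool coordinates, whose origin is the TCP and whose axes are the flange's). Camera axes: x right, y down, z forward; pixel columns grow to the right and rows downward; lengths in mm; the calibration is good to about 2 mm. A picture is of the moment at which its call begins: read the wrist's pose just before it. camera_params takes no time and is no camera call.
A pose or a line that the arm cannot do raises ctrl.MotionError and nothing moves.
- ctrl.finish_job(): hands the job in; it is judged then, once.
The state is a dict: "t": time; "q": joint angles; "qvel": joint speeds; "tau": joint torques, N m; "eef_pos": TCP position; "eef_rot": TCP orientation; "force": force on the tool from outside, world axes, zero at the start; "wrist_torque": the same for the moment, N m; "grip_width": finger opening in mm; "grasp_force": force on a finger pad.
Only numpy, scipy, OpenCV 4.12 (cv2) and the standard library are available. Lean on these libraries where they do the work, as an engineer would, in place of code of your own. Each camera call takes 0.05 s, during which the arm holds its last target. There are 200 camera calls.

## Working session

There is one attempt and no reset: what is moved stays moved. The work goes in short steps, each a Python script; the robot and the scene stay as the last script left them, time stands still between calls to the robot, and variables do not carry over. Pictures are saved under pics/ and viewed, at most 10 in all, crops included, and the job is handed in when it is done.

```bash
mkdir -p pics; ls; cat > h.py <<'E'
import numpy as np, cv2
from plant import ctrl, sensors, optics
def pts(name):
    p=optics.camera_params(name); s=sensors.read_state(); im,d=optics.grab_frame(name)
    h,w=d.shape; uv=np.stack(np.meshgrid(np.arange(w),np.arange(h)),-1).reshape(-1,1,2).astype(float)
    n=cv2.undistortPoints(uv,np.array(p["mtx"]),np.array([p["k1"],0,0,0.])).reshape(h,w,2)
    c=np.dstack([n,np.ones((h,w))])*d[...,None]
    if "R" in p: X=(c-np.array(p["t"]).ravel())@np.array(p["R"])
    else:
        T=np.array(p["T_tool_cam"]); X=(c@T[:3,:3].T+T[:3,3])@np.array(s["eef_rot"]).T+np.array(s["eef_pos"])
    X[d<=0]=np.nan
    return im,d,X
E
python3 - <<'E'
from h import *
a=[]
for n in("scene","top"):
    im,d,X=pts(n); np.save(n+".npy",X); cv2.imwrite(f"pics/{n}.png",im[...,::-1]); print(n,(d>0).mean())
print(ctrl.tcp_to_tips,sensors.read_state()["t"])
E
```

```text
pics
scene 0.979234693877551
top 0.9956845238095238
25.0 0.1
```

View pics/scene.png

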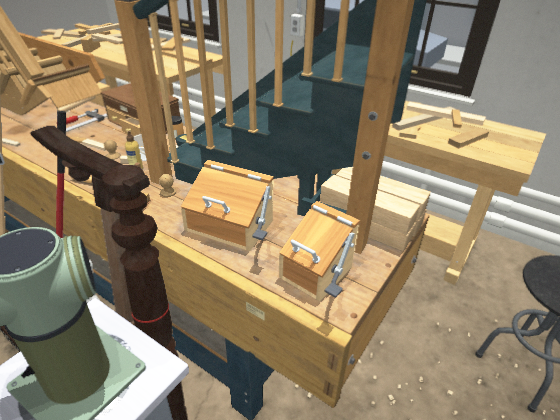

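View pics/top.png

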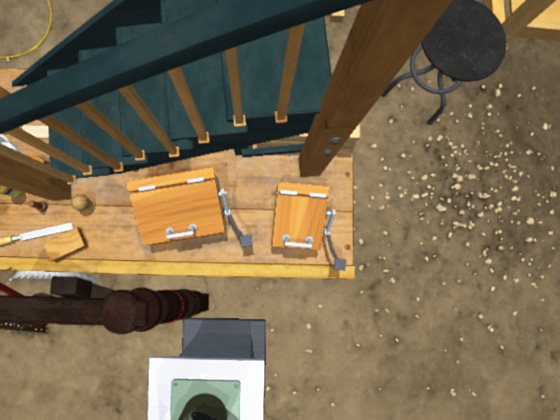

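The top view shows the wide locker on the left, with its bar handle at (181,233) and its pad at (247,241). The narrow locker is on the right, with its handle at (297,241). A stair and balusters stand behind them, and a dark turned post runs along row ~310 near the robot. Next I'll measure these.

```bash
python3 - <<'E'
from h import *
np.set_printoptions(precision=0,suppress=True)
T=np.load("top.npy");S=np.load("scene.npy")
def g(X,u,v,r=2): return np.nanmedian(X[v-r:v+r+1,u-r:u+r+1].reshape(-1,3),0)
for n,u,v in [("wdoor c",178,205),("nL",140,212),("hinge",175,184),("pad",247,241),("ndoor",300,215),("bench",270,230),("npad",340,265),("rodTopR",205,300),("dark",160,308),("dark2",120,308),("dark3",70,288),("dark4",20,308),("post",310,165),("post2",345,100),("stringer",270,150),("bal",238,118),("bal2",205,138),("rail",150,70),("rail2",300,15),("base",207,400),("leftpost",30,175),("foot",60,165)]: print(n,(u,v),g(T,u,v))
for n,u,v in [("wh",215,206),("wpad",262,235),("post",130,240),("posttop",130,170),("hook",60,140),("woodpost",380,100),("woodpostlow",365,240),("stringer",312,190),("lpost",150,100)]: print("S",n,(u,v),g(S,u,v))
# pad
im=cv2.imread("pics/top.png")
X=T; 
m=(abs(X[...,2]-110)<10)&(np.arange(420)[:,None]>225)&(np.arange(420)[:,None]<255)&(np.arange(560)[None]>236)&(np.arange(560)[None]<258)
print("pad mean",X[m].mean(0),m.sum(),X[m].min(0),X[m].max(0))
# handle: grey bright pixels in region
hsv=cv2.cvtColor(im,cv2.COLOR_BGR2HSV); roi=np.zeros((420,560),bool);roi[222:248,160:202]=1
m=roi&(hsv[...,1]<60)&(X[...,2]>125)
q=X[m];print("handle",m.sum(),np.median(q,0),q.min(0),q.max(0)); c=q[:,:2]-q[:,:2].mean(0);print(np.linalg.svd(c,full_matrices=False)[2])
# door plane
r=X[195:220,145:210].reshape(-1,3);r=r[~np.isnan(r).any(1)];c=r-r.mean(0);n=np.linalg.svd(c,full_matrices=False)[2][2];n*=np.sign(n[2]);np.set_printoptions(precision=3,suppress=True);print("plane n",n,"tilt",np.degrees(np.arccos(n[2])),"yaw",np.degrees(np.arctan2(-n[1],-n[0])), "c",r.mean(0))
E
```

```text
wdoor c (178, 205) [563.  70. 133.]
nL (140, 212) [543. 167. 132.]
hinge (175, 184) [615.  77. 156.]
pad (247, 241) [ 477. -107.  111.]
ndoor (300, 215) [ 545. -240.  133.]
bench (270, 230) [ 513. -168.    1.]
npad (340, 265) [ 420. -348.  110.]
rodTopR (205, 300) [ 256.   79. -610.]
dark (160, 308) [303. 106. 130.]
dark2 (120, 308) [317. 162. 283.]
dark3 (70, 288) [350. 316. 183.]
dark4 (20, 308) [310. 384. 284.]
post (310, 165) [ 666. -259.  176.]
post2 (345, 100) [ 667. -257.  633.]
stringer (270, 150) [ 725. -162.   77.]
bal (238, 118) [678. -93. 498.]
bal2 (205, 138) [669. -23. 381.]
rail (150, 70) [644.  -3. 775.]
rail2 (300, 15) [ 665. -168.  867.]
base (207, 400) [ 61. -11.  75.]
leftpost (30, 175) [612. 402. 246.]
foot (60, 165) [668. 400.  93.]
S wh (215, 206) [504.  70. 103.]
S wpad (262, 235) [ 477. -115.  109.]
S post (130, 240) [257. 121. 126.]
S posttop (130, 170) [321. 151. 282.]
S hook (60, 140) [308. 408. 285.]
S woodpost (380, 100) [ 670. -292.  448.]
S woodpostlow (365, 240) [ 696. -308.   34.]
S stringer (312, 190) [753. -99.  92.]
S lpost (150, 100) [599. 398. 304.]
pad mean [ 480. -102.  110.] 142 [ 463. -120.  100.] [500. -85. 116.]
handle 121 [489.  60. 143.] [481.  28. 125.] [505.  97. 150.]
[[ 0. -1.]
 [ 1.  0.]]
plane n [-0.464 -0.088  0.881] tilt 28.210159324060314 yaw 10.761988987477027 c [557.781  73.09  130.672]
```

```bash
cat >> h.py <<'E'
PSI=np.radians(11.5)
def setpsi(a):
    global PSI; PSI=a
def fwd(): return np.array([np.cos(PSI),np.sin(PSI),0])
def rot(pdeg,s=1):
    p=np.radians(pdeg);f=fwd();u=np.array([0,0,1.])
    z=np.sin(p)*f-np.cos(p)*u; y=s*(np.cos(p)*f+np.sin(p)*u)
    return np.column_stack([np.cross(y,z),y,z])
def handle(H,a):  # handle centre at door angle a, from shut handle H
    t=np.radians(27); r=np.array([-125*np.cos(t)-52*np.sin(t), -125*np.sin(t)+52*np.cos(t)])
    c,s=np.cos(a),np.sin(a); r2=np.array([r[0]*c+r[1]*s,-r[0]*s+r[1]*c]); d=r2-r
    return np.array(H)+d[0]*fwd()+np.array([0,0,d[1]])
def tcp(P,R,back=0): return np.array(P)-R[:,2]*(6+back)
E
python3 - <<'E'
from h import *
np.set_printoptions(precision=2,suppress=True)
H=[489,61,140]
for s in (1,-1):
  for p0 in (5,12,20,27):
    for a in (0,.45,.88):
      R=rot(p0+np.degrees(a),s); print(s,p0,a,handle(H,a),ctrl.solve_ik(tcp(handle(H,a),R),R),ctrl.solve_ik(tcp(handle(H,a),R,90),R) is not None)
E
```

```text
1 5 0 [489.  61. 140.] [-0.07  0.11  1.91  0.03  1.04 -0.28] True
1 5 0.45 [497.73  62.78 199.75] [-0.16 -0.2   2.15  0.28  0.7  -0.53] True
1 5 0.88 [529.13  69.16 247.82] [-0.23 -0.29  2.31  1.07  0.4  -1.3 ] True
1 12 0 [489.  61. 140.] [-0.09  0.04  1.99  0.08  0.91 -0.33] True
1 12 0.45 [497.73  62.78 199.75] [-0.19 -0.24  2.23  0.44  0.57 -0.69] True
1 12 0.88 [529.13  69.16 247.82] [-0.26 -0.28  2.38  1.58  0.41 -1.81] False
1 20 0 [489.  61. 140.] [-0.12 -0.03  2.09  0.16  0.75 -0.42] True
1 20 0.45 [497.73  62.78 199.75] [-0.23 -0.27  2.32  0.76  0.45 -1.01] True
1 20 0.88 [529.13  69.16 247.82] [-0.29 -0.22  2.44  2.07  0.53 -2.31] False
1 27 0 [489.  61. 140.] [-0.15 -0.08  2.18  0.27  0.62 -0.54] True
1 27 0.45 [497.73  62.78 199.75] [-0.27 -0.28  2.4   1.19  0.4  -1.46] False
1 27 0.88 [529.13  69.16 247.82] None False
-1 5 0 [489.  61. 140.] None False
-1 5 0.45 [497.73  62.78 199.75] [-0.16 -0.2   2.15  0.28  0.7   2.61] True
-1 5 0.88 [529.13  69.16 247.82] [-0.23 -0.29  2.31  1.07  0.4   1.85] True
-1 12 0 [489.  61. 140.] [-0.09  0.04  1.99  0.08  0.91  2.81] True
-1 12 0.45 [497.73  62.78 199.75] [-0.19 -0.24  2.23  0.44  0.57  2.45] True
-1 12 0.88 [529.13  69.16 247.82] [-0.26 -0.28  2.38  1.58  0.41  1.33] False
-1 20 0 [489.  61. 140.] [-0.12 -0.03  2.09  0.16  0.75  2.73] True
-1 20 0.45 [497.73  62.78 199.75] [-0.23 -0.27  2.32  0.76  0.45  2.13] True
-1 20 0.88 [529.13  69.16 247.82] [-0.29 -0.22  2.44  2.07  0.53  0.83] False
-1 27 0 [489.  61. 140.] [-0.15 -0.08  2.18  0.27  0.62  2.61] True
-1 27 0.45 [497.73  62.78 199.75] [-0.27 -0.28  2.4   1.19  0.4   1.69] False
-1 27 0.88 [529.13  69.16 247.82] None False
```

```bash
python3 - <<'E'
from h import *
np.set_printoptions(precision=2,suppress=True)
s=sensors.read_state(); p=np.array(s["eef_pos"]); p[2]=500
ctrl.move_l(p,vel=250)
R=rot(5); ctrl.move_ptp([460,58,420],R); ctrl.gripper_to(30,force=30)
s=sensors.read_state();print(s["t"],s["eef_pos"],s["q"])
im,d,X=pts("wrist"); np.save("wrist.npy",X); cv2.imwrite("pics/w1.png",im[...,::-1])
E
```

```text
3.7917 [460.    58.04 419.99] [-0.08 -0.17  1.6   0.02  1.63 -0.28]
```

View pics/w1.png

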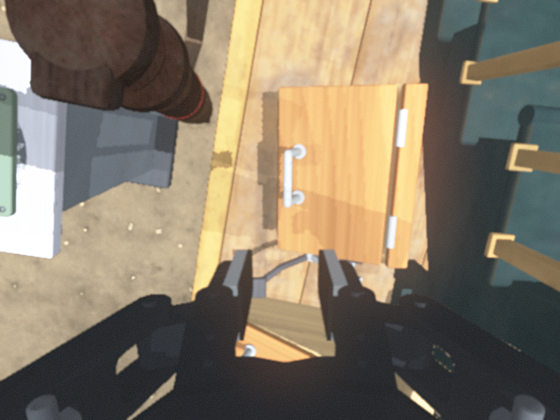

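The wrist view shows the bar from (288,150) to (288,207). The door edges line up with the image axes, so the yaw is right. The pad is at about (257,288), partly behind a finger.

```bash
python3 - <<'E'
from h import *
np.set_printoptions(precision=3,suppress=True)
X=np.load("wrist.npy"); im=cv2.imread("pics/w1.png"); hsv=cv2.cvtColor(im,cv2.COLOR_BGR2HSV)
roi=np.zeros((420,560),bool);roi[140:216,280:308]=1
m=roi&(hsv[...,1]<70)&(X[...,2]>132)&(X[...,2]<155)
v,u=np.where(m);k=u<293;q=X[m][k]
print(m.sum(),u[k].min(),u[k].max(),v[k].min(),v[k].max()); print("bar med",np.median(q,0),"mid",(q.min(0)+q.max(0))/2,q.min(0),q.max(0))
d=np.linalg.svd(q[:,:2]-q[:,:2].mean(0),full_matrices=False)[2][0];print("bar yaw",np.degrees(np.arctan2(d[0],-d[1])),np.degrees(np.arctan2(-d[0],d[1])))
r=X[100:240,310:375].reshape(-1,3);r=r[~np.isnan(r).any(1)];n=np.linalg.svd(r-r.mean(0),full_matrices=False)[2][2];n*=np.sign(n[2]);print("tilt",np.degrees(np.arccos(n[2])),"yaw",np.degrees(np.arctan2(-n[1],-n[0])))
m=np.zeros_like(roi);m[270:310,245:275]=1;m&=abs(X[...,2]-110)<8;print("pad",m.sum(),X[m].min(0),X[m].max(0),X[m].mean(0))
E
```

```text
497 283 292 149 206
bar med [486.175  64.311 144.873] mid [488.132  63.249 140.184] [476.649  28.824 132.812] [499.615  97.674 147.557]
bar yaw 10.419091477802315 -169.5809085221977
tilt 26.940715447996105 yaw 10.631773577042877
pad 281 [ 472.157 -116.183  102.189] [493.422 -85.387 113.332] [482.564 -99.483 110.888]
```

```bash
sed -i 's/^PSI=.*/PSI=np.radians(10.6)\nH=np.array([487,63,140.]); PAD=np.array([480,-102,110.])/' h.py; python3 - <<'E'
from h import *
np.set_printoptions(precision=2,suppress=True)
R=rot(5); ctrl.move_ptp(tcp(H,R,80),R)
hit=ctrl.move_l(tcp(H,R),vel=100,threshold=8); s=sensors.read_state();print(hit,s["eef_pos"],s["force"])
ctrl.gripper_to(0,force=35)
s=sensors.read_state();print(s["t"],s["grip_width"],s["grasp_force"],s["force"])
im,d,X=pts("wrist"); cv2.imwrite("pics/w2.png",im[...,::-1])
E
```

```text
False [487.18  62.86 146.76] [-0.67 -0.51 -0.25]
5.9083 8.550611589617864 34.28641498088837 [-4.27 -1.79  5.83]
```

View pics/w2.png

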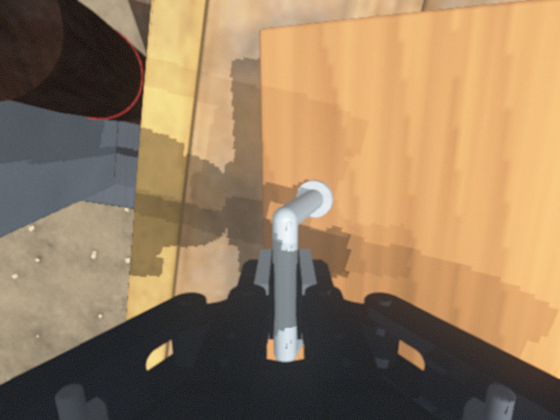

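The round bar is held between the pads, at about (285,280). Now I'll lift along the hinge arc.

```bash
python3 - <<'E'
from h import *
np.set_printoptions(precision=1,suppress=True)
for a in np.linspace(0,.885,13)[1:]:
    R=rot(5+.75*np.degrees(a)); P=tcp(handle(H,a),R)
    hit=ctrl.move_l(P,R,vel=40,threshold=35); s=sensors.read_state()
    print(round(a,2),hit,s["t"],s["force"],s["grip_width"],s["grasp_force"],s["wrist_torque"])
    if hit: break
im,d,X=pts("scene"); cv2.imwrite("pics/s2.png",im[...,::-1])
E
```

```text
0.07 False 6.3583 [-0.5 -1.5 -3.6] 8.452149988980674 34.18237924575806 [-0.3  0.2 -0. ]
0.15 False 6.7583 [-1.9 -2.8 -4. ] 8.294338688175536 34.25829470157623 [-0.6  0.5 -0.1]
0.22 False 7.1583 [-4.1 -4.5 -3.6] 8.630161412978484 34.264628291130066 [-0.7  0.9 -0.1]
0.3 False 7.5583 [-5.3 -5.3 -3.1] 8.563811187877052 34.36842441558838 [-0.9  1.1 -0.2]
0.37 False 7.95 [-8.5 -6.6 -2.4] 8.749334851668912 34.44802701473236 [-1.   1.6 -0.3]
0.44 False 8.3417 [-13.2  -8.6   0.1] 8.501879973609254 34.5784592628479 [-1.3  2.1 -0.3]
0.52 False 8.7333 [-19.2 -10.6   2.2] 8.450327773663565 34.97507303953171 [-1.6  2.9 -0.5]
0.59 False 9.125 [-29.  -14.1   9. ] 8.549625760772374 36.167543828487396 [-1.8  3.6 -0.6]
0.66 False 9.5167 [-37.3 -13.6  17.6] 8.575172995163868 38.07636737823486 [-1.5  3.8 -0.6]
0.74 False 9.9083 [-30.   -6.1  18.7] 8.669214047742003 38.67128670215607 [-0.5  2.4 -0.1]
0.81 False 10.3 [-18.4  -1.6  12.1] 8.664114264699268 37.989376187324524 [-0.1  1.3  0.1]
0.88 False 10.6917 [-10.6  -0.5   5.8] 8.585693793603047 37.48269438743591 [-0.   1.   0.2]
```

View pics/s2.png

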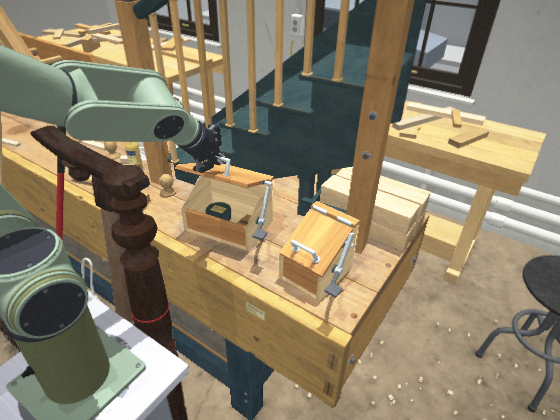

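The door is raised, with the bar still held at about (227,163). I'll nudge it toward the end stop, then release and back off.

```bash
python3 - <<'E'
from h import *
np.set_printoptions(precision=1,suppress=True)
R=np.array(sensors.read_state()["eef_rot"])
for a in (.905,.925,.945):
    hit=ctrl.move_l(tcp(handle(H,a),R),vel=30,threshold=12); s=sensors.read_state(); print(a,hit,s["force"],s["eef_pos"])
    if hit: break
ctrl.hold(.2)
ctrl.gripper_to(45); s=sensors.read_state(); print(s["force"],s["t"])
P=np.array(s["eef_pos"])
print(ctrl.move_l(P-R[:,2]*90,vel=120,threshold=12)); ctrl.hold(.6)
s=sensors.read_state();print(s["t"],s["force"],s["eef_pos"],s["q"])
im,d,X=pts("scene"); cv2.imwrite("pics/s3.png",im[...,::-1]); np.save("s3.npy",X)
E
```

```text
0.905 False [-9.2 -0.4  6.1] [525.9  71.  256.3]
0.925 False [-20.   -4.9   8.4] [526.2  71.2 256.5]
0.945 False [-32.5 -10.5  13.1] [526.4  71.3 256.6]
[-3.1 -1.1 -0.3] 12.1333
False
13.6333 [-0.3 -0.2  0. ] [469.2  59.6 323.8] [-0.2 -0.5  2.2  0.4  0.8 -0.6]
```

View pics/s3.png

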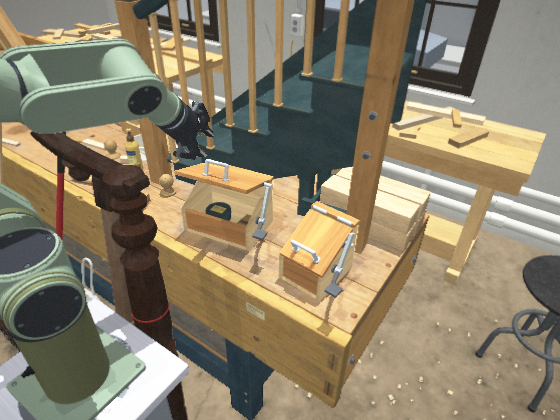

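The wide door stands open by itself with the gripper clear of it. Now the pad, seen at (262,235).

```bash
python3 - <<'E'
from h import *
np.set_printoptions(precision=1,suppress=True)
s=sensors.read_state(); P=np.array(s["eef_pos"]); ctrl.move_l(P+[-20,-5,70],vel=200)
R=rot(12); f=fwd(); left=np.array([-f[1],f[0],0])
tip=PAD-4*left-1*f
pos=lambda dz: tip+[0,0,dz]-R[:,2]*ctrl.tcp_to_tips
ctrl.move_ptp(pos(200),R); ctrl.gripper_to(0)
ctrl.move_l(pos(25),vel=150,threshold=8)
hit=ctrl.move_l(pos(-8),vel=30,threshold=2.5); s=sensors.read_state(); z=s["eef_pos"][2]-pos(0)[2]; print("contact",hit,z,s["force"],s["t"])
im,d,X=pts("wrist"); cv2.imwrite("pics/w3.png",im[...,::-1])
E
```

```text
contact True 0.22329915803513245 [ 0.1 -0.1  0.4] 17.525
```

View pics/w3.png

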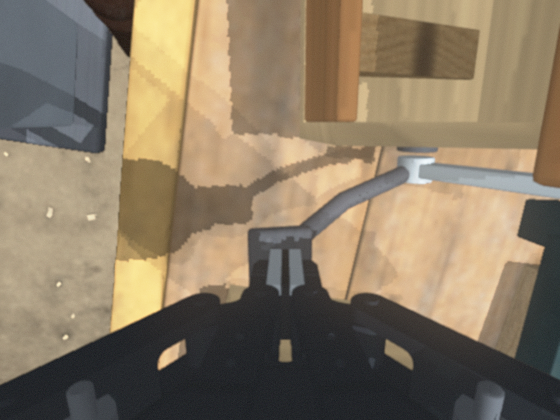

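The fingertips are on the pad at (283,265), at the expected height. Pressing now.

```bash
python3 - <<'E'
from h import *
np.set_printoptions(precision=1,suppress=True)
P=np.array(sensors.read_state()["eef_pos"]); f=fwd()
hit=ctrl.move_l(P-[0,0,19]-4*f,vel=40,threshold=25); s=sensors.read_state(); print(hit,s["eef_pos"]-P,s["force"])
ctrl.hold(.8); print(sensors.read_state()["force"])
ctrl.hold(1.2)
ctrl.move_l(P+[-15,0,60],vel=100); ctrl.move_l(P+[-60,-10,150],vel=200); ctrl.hold(1)
s=sensors.read_state();print(s["t"],s["force"])
im,d,X=pts("top"); cv2.imwrite("pics/t4.png",im[...,::-1])
im,d,X=pts("scene"); cv2.imwrite("pics/s4.png",im[...,::-1])
E
```

```text
False [ -3.7  -0.9 -18.8] [-0.9 -0.4  3.4]
[-1.  -1.4  3.3]
22.8333 [-0.8  0.4 -0.7]
```

View pics/s4.png

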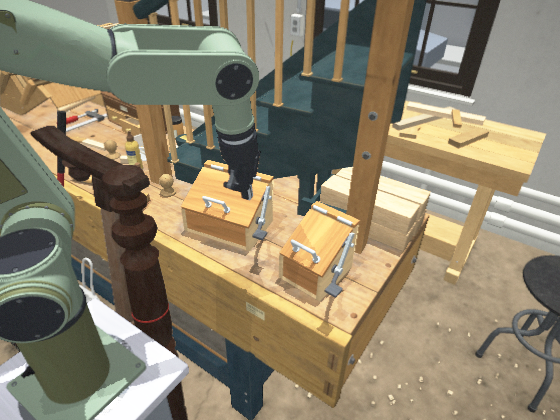

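The wide door is fully shut, with its handle back at (215,206) as at the start. The narrow door is shut too, so I'm handing in.

```bash
python3 - <<'E'
from h import *
print(ctrl.finish_job())
E
```

```text
the job is handed in; nothing more can be done
None
```

The wide locker's door was raised until the stay caught, stood open untouched, and sank shut when I pressed the release pad; the narrow door stayed shut, and I handed the job in after about 23 s of robot time (the judge's verdict wasn't shown).

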